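# Swing the ring-light magnifier over the amethyst and light it

### The arm

A 7-joint arm with a two-finger parallel gripper is mounted at the origin on the work surface. World frame = base frame: x ahead of the robot, y to its left, z up, the work surface at z = 0. Lengths are in m, angles in rad, forces in N, time in s.
With the tool pointing down it reaches from about 0.425 to 0.925 m from the base axis. Payload 6.8 kg.
Tool frame: the origin (TCP) lies on the front face of the gripper's body, between the roots of the fingers; the fingertips stand 80 mm ahead of it and the grasp point (between the pads) lies 61 mm ahead of it; z points along the fingers, y is the line along which they close (so a half turn about z gives the same grasp; the last joint's range is limited). The gripper opens to 88 mm and grips with 3 to 60 N. Pads are 20 mm wide; open, the fingers measure 115 mm over their backs; the gripper's body (75 mm by 178 mm) begins 61 mm behind the grasp point.
Start: joints at [-1.328, 0.477, 0.022, 1.555, -0.011, 1.109, -0.083], TCP at [0.232, 0.634, 0.303] pointing down, gripper open.
Joint ranges: [-2.96, 2.96], [-0.34, 2.1], [-1.41, 1.46], [0.24, 2.44], [-1.37, 4.51], [0.17, 1.92], [-2.96, 2.96]. Speed limits (rad/s): [2.39, 2.39, 3.14, 3.14, 3.14, 3.14, 3.14].

### API

Orientations are given as a rotation vector (axis times angle).
In Python, from cell import arm, eyes, close_job, spotter gives the robot as it stands. The module is installed in compiled form; this text tells all that it offers.
- The arm moves only by the shell command python3 -m inch 'ROWS' [FORCE]. ROWS is JSON, a list of rows, each a list of 5 numbers: the opening, from 0 (shut) to 1 (fully open), then the shift along the world's x, y, z in m, then the turn about the world's z in rad. A call has 1 to 12 rows; each row shifts and turns the commanded pose from where the row before left it; what a row does not reach is not made up. A row lasts 1/12 s, in which the tool goes at most 41.7 mm and 7.16 degrees, less where a joint would pass 70% of its speed; a pose out of reach is approached as far as the arm can. A call is refused whole if a number of a shift passes 0.0417 or a number of a turn 0.125, either way. A call with a gripper value outside its range is refused whole. The fingers move at their own pace and stop on an object; FORCE is the grip in N (left out, the last holds). Time passes only in rows, so rows that do not move let the fingers close. It gives the time, the measured TCP pose, the force, the opening and the grip force at its end, in the units of the state.
- arm.get_state(): the state, without advancing time (a new reading comes with each control period).
- eyes.grab_frame(name): name is "scene" or "top"; returns a dict with "color" (420x560x3 uint8, blue, green, red), "vertical_fov" (degrees; the focal length in pixels is half the picture's height over the tangent of half this angle, whatever the lens; pixels are square), "cx", "cy" (the principal point, pixels), "T" (4x4, takes a point from camera to world coordinates). Camera axes: x right, y up, looking along -z (the intrinsics and any distortion apply to the point x, -y, -z); pixel columns grow to the right and rows downward; lengths in m; the calibration is good to about 2 mm. A picture is of the moment at which its call begins. There is no depth.
- close_job(): hands the job in; it is judged then, once.
Trained networks look in a picture, given as the dict that the camera call returned (one of the last four; its "shot" number tells which), for a name from the list of things; names that differ only in an ending like _2 or _b are one class to them, and where a whole thing is asked for, a point or a joint stands for the part that bears it (a point fixed in the world has none). Each returns a list of dicts, best first, with "confidence" (0 to 1); they miss things now and then, are a little off and sometimes report something else, mostly with a low value. They report only what shows in the picture. A call takes as long as a camera call.
- spotter.spot_in(picture, label): "at" ([x, y, z] in m, in world coordinates, good to about 4 mm: the middle of the surface that is visible of it).
- spotter.spot_point(picture, label): "at" ([x, y, z] in m, in world coordinates, good to about 4 mm: a listed point, or the origin of a listed thing).
The state is a dict: "clock": time; "q": joint angles; "joint_velocities": joint speeds; "tau": joint torques, N m; "eef_pos": TCP position; "tool_rot": TCP orientation; "contact_force": force on the tool from outside, world axes, zero at the start; "wrist_torque": the same for the moment, N m; "opening": finger opening in m; "grip_force": force on a finger pad.
Only numpy, scipy, OpenCV 4.12 (cv2) and the standard library are available. Lean on these libraries where they do the work, as an engineer would, in place of code of your own. Each camera call takes 0.05 s, during which the arm holds its last target. There are 200 camera calls.

### The job

A customer wants to look closely at the purple amethyst. With a fingertip, gently push the magnifier's arm round until the lens stands centred over the amethyst, and press the red lamp switch on top of the column fully down so that the ring light is on. Keep off the lens glass, leave all the stones standing where they are, and finish with your hand away.

Things in the scene. Friction and masses are not known exactly. Their poses are not given: they have to be found in the camera images.
- lens_arm (a joint): Swing of the magnifier's arm about its upright column, rad; positive is anticlockwise seen from above, stops at -1.45 and 1.45. At 0 the arm points along -x of the stand. Friction holds it: it stays wherever it is left, does not coast or spring back, and takes about 0.35 N m to turn (about 3 N pushed 110 mm from the axis).
- lamp_switch (a joint): Travel of the red lamp switch, m: 0 = up (off), 0.006 = pressed fully down (on). It stays wherever it is pushed to; it takes about 4 N.
- stand: The magnifier's heavy foot and column, fixed to the table: a grey round foot 200 mm across and 30 mm high, and a steel column 26 mm across carrying the arm's white hub (44 mm across, from 185 to 225 mm above the table), with a fixed black cap (44 mm across, top 238 mm above the table) over it. Origin on the column's axis at table height; z up. Its place and yaw vary.
- pivot (a point): Point on the column's axis at the arm's centre height, 205 mm above the table.
- bar_mid (a point): Point in the middle of the arm's aluminium bar, 110 mm from the column's axis towards the lens, 205 mm above the table; moves with the arm. Its -x axis points along the bar to the lens, its y axis across the bar. The bar is 14 mm wide and 20 mm high (195 to 215 mm above the table) and is bare from 22 to 155 mm from the axis; then come a white block 30 mm wide, and the lens ring.
- lens_center (a point): Centre of the lens, 230 mm from the column's axis along the arm, 205 mm above the table; moves with the arm. The white ring round it is 120 mm across outside, 100 mm inside and 26 mm high (190 to 218 mm above the table). The clear lens glass, 100 mm across and 8 mm thick, fills the ring and is not to be touched.
- switch_top (a point): Centre of the top face of the round red switch button, 29 mm across, on the column's axis on top of the black cap; 247 mm above the table when up, 241 mm when fully down.
- amethyst_center (a point): The amethyst: a cluster of purple pointed crystals on grey rock, on a black square acrylic base 52 mm wide and 8 mm high; about 53 mm tall over all, 160 g. It stands loose on the table. The point is its centre, 25 mm above the table. It stands on the circle that the lens centre sweeps, give or take 7 mm.
- quartz_center (a point): White quartz: a cluster of white pointed crystals, on a black square acrylic base 52 mm wide and 8 mm high; about 53 mm tall over all, 160 g. It stands loose on the table. The point is its centre, 25 mm above the table.
- malachite_center (a point): Malachite: a knobbly dark green stone, on a black square acrylic base 52 mm wide and 8 mm high; about 45 mm tall over all, 160 g. It stands loose on the table. The point is its centre, 25 mm above the table.
- pyrite_center (a point): Pyrite: brass-coloured cubes on grey rock, on a black square acrylic base 52 mm wide and 8 mm high; about 45 mm tall over all, 160 g. It stands loose on the table. The point is its centre, 25 mm above the table.
- agate_center (a point): A polished, banded grey-green agate, an upright egg-like piece 60 mm across and 104 mm tall, 350 g, standing loose under the sweep of the arm. The point is on its axis, 50 mm above the table.

How it is judged:
At the end, for the whole second after the job is handed in: The lens centre is at rest within 18 mm (seen from above) of the amethyst's centre, the red switch is down by at least 4.5 mm of its 6 mm, and each of the five stones is within 15 mm of where it stood (horizontal distance between lens_center and amethyst_center below 0.018 m and value of joint lamp_switch above 0.0045 m and velocity of joint lens_arm between -0.05 and 0.05 rad/s and distance of each of amethyst_center, quartz_center, malachite_center, pyrite_center, agate_center from where it was at the start of the episode below 0.015 m); the robot touches nothing.
It fails at once if a stone is knocked, pushed along, tipped or lifted (moved more than 15 mm) (distance of any of amethyst_center, quartz_center, malachite_center, pyrite_center, agate_center from where it was at the start of the episode above 0.015 m).
It fails at once if the lens glass is touched (contact force between any of the fingers, the arm and lens_glass above 0.3 N).
It fails at once if the magnifier's arm is shoved or gripped hard (over 40 N) where a gentle push of 3 to 5 N moves it (contact force between any of the fingers, the arm and lens_arm above 40 N).
It also fails if it takes over 45 s, if anything falls off the work surface, if the arm or the gripper's body presses on something with over 40 N, if the wrist force passes 120 N, or if a joint passes its speed limit or range.

## Working session

There is one attempt and no reset: what is moved stays moved. The work goes in short steps, Python scripts to look and compute and a shell command to move; the robot and the scene stay as the last step left them, time stands still between calls to the robot, and variables do not carry over. Pictures are saved under pics/ and viewed, at most 10 in all, crops included, and the job is handed in when it is done.

```bash
mkdir -p pics
cat > look.py <<'E'
from cell import arm, eyes, spotter
import cv2, numpy as np
def find(names, cams=("top","scene"), tag=None):
    for c in cams:
        f=eyes.grab_frame(c)
        if tag: cv2.imwrite(f"pics/{tag}_{c}.png", f["color"])
        for n in names:
            r=spotter.spot_point(f,n)
            print(c,n,[(np.round(d["at"],3).tolist(),round(d["confidence"],2)) for d in r[:2]])
E
python3 - <<'E'
from look import *
find(["stand","pivot","bar_mid","lens_center","switch_top"]+[s+"_center" for s in "amethyst quartz malachite pyrite agate".split()],tag="a")
s=arm.get_state();print(s)
E
```

```text
top stand [([0.608, -0.06, -0.001], 0.61), ([0.613, -0.057, 0.207], 0.33)]
top pivot [([0.614, -0.057, 0.208], 0.63)]
top bar_mid [([0.501, -0.072, 0.202], 0.62)]
top lens_center [([0.384, -0.087, 0.207], 0.69)]
top switch_top [([0.615, -0.057, 0.248], 0.53)]
top amethyst_center [([0.422, -0.193, 0.025], 0.8)]
top quartz_center [([0.43, 0.084, 0.02], 0.58)]
top malachite_center [([0.519, 0.158, 0.025], 0.72)]
top pyrite_center [([0.504, -0.27, 0.026], 0.86)]
top agate_center []
scene stand []
scene pivot [([0.607, -0.053, 0.201], 0.57)]
scene bar_mid [([0.499, -0.073, 0.207], 0.95)]
scene lens_center [([0.379, -0.085, 0.202], 0.87)]
scene switch_top [([0.607, -0.058, 0.243], 0.62)]
scene amethyst_center [([0.427, -0.19, 0.027], 0.82), ([0.61, -0.055, 0.246], 0.21)]
scene quartz_center [([0.433, 0.089, 0.022], 0.72), ([0.61, -0.062, -0.001], 0.61)]
scene malachite_center [([0.523, 0.156, 0.022], 0.97)]
scene pyrite_center [([0.507, -0.268, 0.027], 0.79), ([0.61, -0.055, 0.247], 0.24)]
scene agate_center [([0.456, -0.026, 0.046], 0.57), ([0.524, 0.156, 0.022], 0.2)]
{'clock': 1.1, 'q': array([-1.32807447,  0.47699007,  0.02240376,  1.55542005, -0.01148018,
        1.10928801, -0.08309474]), 'joint_velocities': array([ 0.000567  , -0.00096818,  0.00019051,  0.00258578, -0.00048121,
        0.0003771 ,  0.00080383]), 'tau': array([ 1.38909592e-03, -5.82729685e+01,  1.53365817e+00, -2.72925085e+01,
       -5.44584228e-02,  1.01798275e-02,  1.44953498e-05]), 'eef_pos': array([0.23198185, 0.6338941 , 0.30266217]), 'tool_rot': array([5.48263013e-01, 3.09337391e+00, 3.54268804e-05]), 'contact_force': array([-0.67321794, -0.00629137, -0.44576255]), 'wrist_torque': array([-0.04730544, -0.02553025,  0.04988405]), 'grip_force': 0.0, 'opening': 0.08776839935429873}
```

View pics/a_top.png

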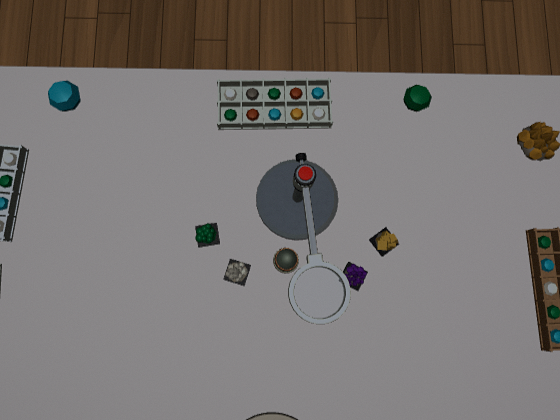

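View pics/a_scene.png

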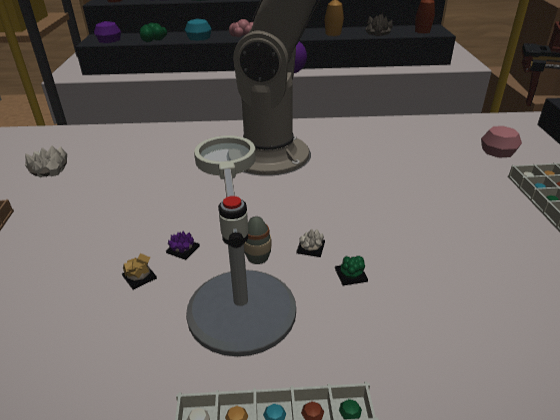

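Top view: the column is at (305,175), the lens at (319,292) and the amethyst at (355,275), to the right (−y). The agate is at (286,260). The arm has to swing about +0.5 rad, pushed toward −y from its +y side. I'll go there with the fingers shut.

```bash
python3 -m inch '[[0,0.0154,-0.0378,0,0.08],[0,0.0154,-0.0378,0,0.08],[0,0.0154,-0.0378,0,0.08],[0,0.0154,-0.0378,0,0.08],[0,0.0154,-0.0378,0,0.08],[0,0.0154,-0.0378,0,0.07],[0,0.0154,-0.0378,0,0],[0,0.0154,-0.0378,0,0],[0,0.0154,-0.0378,0,0],[0,0.0154,-0.0378,0,0],[0,0,0,0,0],[0,0,0,0,0]]' 5
```

```text
clock: 2.1
eef_pos: [0.3869, 0.2538, 0.303]
tool_rot: [-0.179, 3.136, 0.001]
contact_force: [0.3, 1.0, 0.8]
opening: 0.0116
grip_force: 0.0
```

```bash
python3 -m inch '[[0,0.0153,-0.0375,0,0],[0,0.0153,-0.0375,0,0],[0,0.0153,-0.0375,0,0],[0,0.0153,-0.0375,0,0],[0,0.0153,-0.0375,0,0],[0,0.0153,-0.0375,0,0],[0,0.0153,-0.0375,0,0],[0,0,0,0,0],[0,0,0,-0.013,0],[0,0,0,-0.011,0],[0,0,0,0,0],[0,0,0,0,0]]'
python3 - <<'E'
from look import *
print(arm.get_state()["opening"])
find(["pivot","bar_mid","lens_center","switch_top","amethyst_center"],tag="b")
E
```

```text
clock: 3.1
eef_pos: [0.4931, -0.0051, 0.2784]
tool_rot: [0.19, -3.135, -0.0]
contact_force: [0.2, 0.1, 0.4]
opening: 0.0009
grip_force: 0.0
0.0008695282242493301
top pivot [([0.614, -0.055, 0.205], 0.66)]
top bar_mid []
top lens_center []
top switch_top []
top amethyst_center [([0.422, -0.192, 0.025], 0.7)]
scene pivot [([0.606, -0.057, 0.201], 0.72)]
scene bar_mid [([0.498, -0.072, 0.206], 0.77)]
scene lens_center [([0.379, -0.087, 0.206], 0.74)]
scene switch_top [([0.61, -0.054, 0.246], 0.45)]
scene amethyst_center [([0.426, -0.193, 0.026], 0.87)]
```

View pics/b_scene.png

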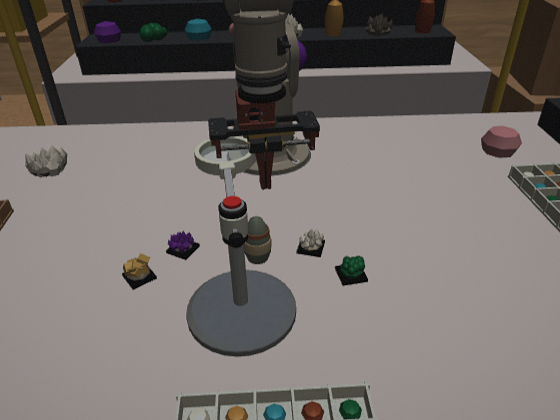

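The shut fingers are at (266,165), beside the bar at (228,180) on its +y side. I'll push gently along the arc.

```bash
python3 -m inch '[[0,0.002,-0.012,0,0],[0,0.002,-0.012,0,0],[0,0.001,-0.01,0,0],[0,0,-0.004,0,0],[0,0,-0.004,0,0],[0,-0.0002,-0.005,0,0.04],[0,0.0001,-0.0056,0,0.05],[0,0.0004,-0.0056,0,0.05],[0,0.0007,-0.0056,0,0.05],[0,0.001,-0.0055,0,0.05],[0,0.0012,-0.0055,0,0.05],[0,0,0,0,0]]'
python3 - <<'E'
from look import *
find(["pivot","bar_mid","lens_center","amethyst_center"])
E
```

```text
clock: 4.7
eef_pos: [0.5011, -0.0818, 0.2786]
tool_rot: [0.64, -3.075, -0.0]
contact_force: [-0.6, -0.4, 0.1]
opening: 0.0008
grip_force: 0.0
top pivot [([0.614, -0.055, 0.204], 0.91), ([0.518, 0.157, 0.022], 0.27)]
top bar_mid []
top lens_center []
top amethyst_center []
scene pivot [([0.608, -0.056, 0.205], 0.65)]
scene bar_mid []
scene lens_center [([0.395, -0.142, 0.205], 0.55)]
scene amethyst_center [([0.427, -0.192, 0.026], 0.66)]
```

```bash
python3 -m inch '[[0,0.0014,-0.0054,0,0.05],[0,0.0017,-0.0053,0,0.05],[0,0.0019,-0.0053,0,0.05],[0,0.0021,-0.0052,0,0.05],[0,0,0,0,0]]'
python3 - <<'E'
from look import *
find(["pivot","bar_mid","lens_center","amethyst_center"],tag="c")
E
```

```text
clock: 5.62
eef_pos: [0.5086, -0.1031, 0.2787]
tool_rot: [-0.944, 2.996, -0.0]
contact_force: [0.1, 0.8, -0.2]
opening: 0.0005
grip_force: 0.0
top pivot [([0.616, -0.057, 0.206], 0.89), ([0.454, -0.031, 0.051], 0.41)]
top bar_mid []
top lens_center []
top amethyst_center []
scene pivot [([0.608, -0.057, 0.202], 0.64)]
scene bar_mid [([0.518, -0.118, 0.207], 0.81)]
scene lens_center [([0.416, -0.182, 0.202], 0.63)]
scene amethyst_center [([0.428, -0.193, 0.027], 0.72)]
```

View pics/c_top.png

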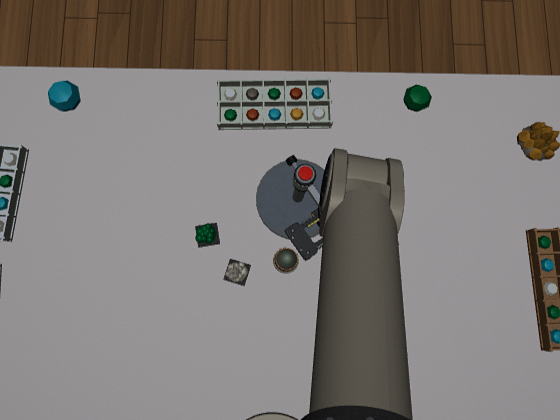

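```bash
python3 -m inch '[[0,0.0014,-0.003,0,0.03],[0,0,0,0,0],[0,-0.009,0.012,0,0],[0,-0.009,0.012,0,0],[0,0,0,0.035,0],[0,0,0,0.035,0],[0,0.03,0.0062,0,0],[0,0.03,0.0062,0,0],[0,0.03,0.0062,0,0],[0,0.029,0.0062,0,0],[0,0,0,0,0],[0,0,0,0,0]]'
python3 - <<'E'
from look import *
find(["pivot","bar_mid","lens_center","amethyst_center","switch_top"],tag="d")
E
```

```text
clock: 7.12
eef_pos: [0.6115, -0.0562, 0.3478]
tool_rot: [0.987, -2.981, 0.001]
contact_force: [0.3, -0.1, 0.0]
opening: 0.0006
grip_force: 0.0
top pivot [([0.428, 0.084, 0.025], 0.39)]
top bar_mid [([0.518, 0.158, 0.025], 0.59)]
top lens_center [([0.421, -0.187, 0.209], 0.64)]
top amethyst_center []
top switch_top []
scene pivot [([0.607, -0.054, 0.204], 0.95)]
scene bar_mid [([0.516, -0.119, 0.206], 0.59)]
scene lens_center [([0.418, -0.187, 0.206], 0.74)]
scene amethyst_center [([0.428, -0.193, 0.026], 0.87)]
scene switch_top [([0.61, -0.054, 0.244], 0.53)]
```

View pics/d_scene.png

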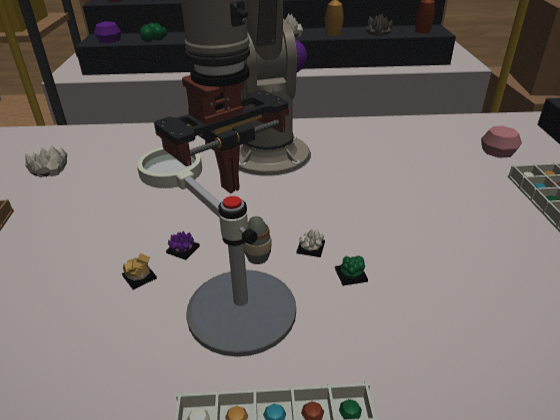

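The fingertips at (230,190) are right above the red switch at (232,202). The lens is close to the amethyst in plan. Next I press the switch.

```bash
python3 -m inch '[[0,0,0,-0.01,0],[0,0,0,-0.008,0],[0,0,0,-0.003,0],[0,0,0,-0.002,0],[0,0,0,-0.002,0],[0,0,0,-0.001,0],[0,0,0,-0.001,0],[0,0,0,0,0],[0,0,0,0,0]]'
```

```text
clock: 8.47
eef_pos: [0.611, -0.0568, 0.3216]
tool_rot: [-0.987, 2.982, -0.001]
contact_force: [0.6, -0.3, 0.1]
opening: 0.0004
grip_force: 0.2
```

```bash
python3 -m inch '[[0,0,0,-0.0008,0],[0,0,0,-0.0007,0]]'; python3 -m inch '[[0,0,0,-0.0008,0],[0,0,0,0,0]]'
```

```text
clock: 8.63
eef_pos: [0.611, -0.0569, 0.3213]
tool_rot: [-0.987, 2.982, -0.0]
contact_force: [-4.8, 1.0, 12.5]
opening: 0.0005
grip_force: 6.4
clock: 8.8
eef_pos: [0.611, -0.0569, 0.3213]
tool_rot: [-0.986, 2.981, -0.0]
contact_force: [-5.4, 0.6, 12.6]
opening: 0.0002
grip_force: 6.5
```

The switch has bottomed out: 12.6 N with the tip at 0.241 m. I'll lift and clear the view.

```bash
python3 -m inch '[[0,0,0,0.015,0],[0,0,0,0.03,0],[0,0,0,0.02,0],[0,-0.012,0.039,0,0],[0,-0.012,0.039,0,0],[0,-0.012,0.039,0,0],[0,-0.012,0.039,0,0],[0,-0.012,0.039,0,0],[0,-0.012,0.039,0,0],[0,-0.012,0.039,0,0],[0,-0.012,0.039,0,0],[0,0,0,0,0]]'
python3 -m inch '[[0,-0.012,0.039,0,0],[0,-0.012,0.039,0,0],[0,-0.012,0.039,0,0],[0,-0.012,0.039,0,0],[0,0,0,0,0],[0,0,0,0,0]]'
python3 - <<'E'
from look import *
N=["pivot","bar_mid","lens_center","amethyst_center","switch_top"]
find(N,tag="e"); find(N); find(N)
find([s+"_center" for s in "quartz malachite pyrite agate".split()])
im=cv2.imread("pics/e_top.png")[140:340,200:420]; cv2.imwrite("pics/e_crop.png",cv2.resize(im,None,fx=2.9,fy=2.9,interpolation=cv2.INTER_CUBIC))
E
```

```text
clock: 9.8
eef_pos: [0.5109, 0.2649, 0.384]
tool_rot: [-1.006, 2.976, 0.007]
contact_force: [-0.1, 1.7, -0.9]
opening: 0.0001
grip_force: 0.0
clock: 10.3
eef_pos: [0.4652, 0.414, 0.3836]
tool_rot: [0.995, -2.979, -0.001]
contact_force: [0.1, -0.5, -0.2]
opening: 0.0005
grip_force: 0.0
top pivot [([0.614, -0.057, 0.206], 0.6)]
top bar_mid [([0.52, -0.121, 0.201], 0.63)]
top lens_center [([0.424, -0.188, 0.204], 0.62)]
top amethyst_center []
top switch_top [([0.612, -0.059, 0.242], 0.62)]
scene pivot [([0.604, -0.055, 0.208], 0.66)]
scene bar_mid [([0.518, -0.123, 0.208], 0.84)]
scene lens_center [([0.42, -0.189, 0.206], 0.56)]
scene amethyst_center [([0.429, -0.191, 0.024], 0.94), ([0.608, -0.062, 0.002], 0.57)]
scene switch_top [([0.613, -0.051, 0.241], 0.55)]
top pivot [([0.614, -0.053, 0.204], 0.69), ([0.457, -0.027, 0.052], 0.32)]
top bar_mid [([0.521, -0.121, 0.201], 0.91)]
top lens_center [([0.42, -0.188, 0.205], 0.78)]
top amethyst_center []
top switch_top [([0.612, -0.055, 0.24], 0.49), ([0.429, 0.084, 0.022], 0.49)]
scene pivot [([0.609, -0.054, 0.201], 0.66)]
scene bar_mid [
[... 567 characters left out ...]
], 0.95), ([0.61, -0.057, 0.237], 0.37)]
scene lens_center [([0.422, -0.186, 0.206], 0.79)]
scene amethyst_center [([0.426, -0.193, 0.025], 0.94)]
scene switch_top [([0.606, -0.054, 0.239], 0.7), ([0.431, -0.192, 0.026], 0.29)]
top quartz_center [([0.428, 0.085, 0.023], 0.75)]
top malachite_center [([0.518, 0.16, 0.022], 0.89)]
top pyrite_center [([0.507, -0.268, 0.025], 0.8)]
top agate_center [([0.454, -0.029, 0.05], 0.63), ([0.523, -0.12, 0.204], 0.47)]
scene quartz_center [([0.433, 0.09, 0.024], 0.58)]
scene malachite_center [([0.523, 0.156, 0.023], 0.84)]
scene pyrite_center [([0.51, -0.267, 0.026], 0.62)]
scene agate_center [([0.457, -0.029, 0.048], 0.69), ([0.61, -0.059, 0.002], 0.18)]
```

View pics/e_crop.png

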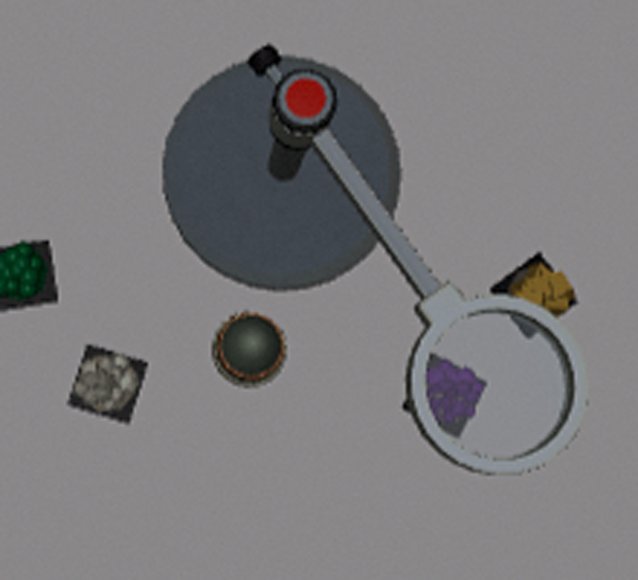

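View pics/e_scene.png

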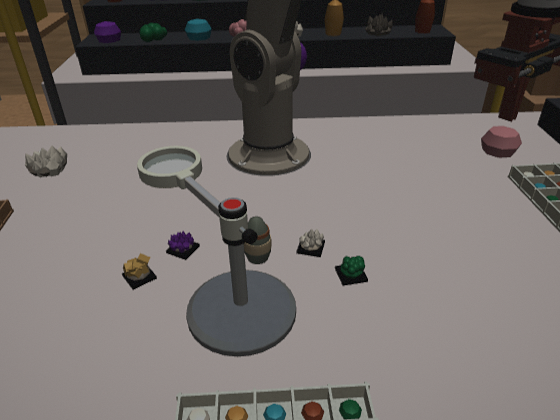

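Scene view: the switch at (232,203) sits nearly flush, all the stones stand, and the hand is away at upper right. In the top crop the purple stone looks off to the left inside the ring. That should be height parallax, so I'll check it by ray projection before handing in.

Run:
```python
from look import *
f=eyes.grab_frame("top"); T=f["T"]; fl=210/np.tan(np.radians(f["vertical_fov"]/2))
print([k for k in f if k!="color"])
def at(u,v,z):
    d=T[:3,:3]@np.array([(u-f["cx"])/fl,-(v-f["cy"])/fl,-1]); o=T[:3,3]
    return np.round((o+d*(z-o[2])/d[2])[:2],3)
print("lens",at(371.4,272.1,.218),"ameth",at(355,275,.025),"switch",at(305.5,173.8,.241))
s=arm.get_state(); print(s["clock"],s["contact_force"])
```

```text
['vertical_fov', 'cx', 'cy', 'T', 'shot']
lens [ 0.419 -0.186] ameth [ 0.425 -0.191] switch [ 0.608 -0.057]
12.65 [-0.16734574  0.2070245   0.20145039]
```

By my own projection the lens is about 8 mm from the amethyst, and the networks say about 5 mm. Both are inside the 18 mm limit, the stones have not moved and the switch is down.

```bash
python3 -c "
from cell import close_job
print(close_job())"
```

```text
the job is handed in; nothing more can be done
None
```

I handed the job in, with no verdict shown: the lens stands about 5–8 mm from the amethyst's centre, the lamp switch is pressed to its stop, the stones have not moved measurably, and the hand is clear.

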